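# Refit the knob of a bench transformer

## Task

The variable transformer on the repair bench has lost its knob. Set the red knob down over its bare keyed spindle, turn it until the pointer comes over the key and it drops fully home onto the black disc, and let go; leave the black and the cream knob lying where they are.

Things in the scene. Friction and masses are not known exactly. Their poses are not given: they have to be found in the camera images.
- knob_red_center (a point): RED knob to fit, loose, upright: bar with round ends, 68 mm long (x), 44 between flat sides (y), 45 high, 0.12 kg. Point: its centre, 22.5 mm above underside; x to the end with the white pointer line, z up. Below (hidden): central bore 20 x 20, 33 deep; slot 13 wide from it in +x to 19 mm. To line up it turns 0.3-1.45 rad counter-clockwise from above.
- spindle: Fixed upright spindle on the grey transformer (150 mm square, 112 high). Origin: on axis, top of black 92 mm disc at its foot. Post 16 dia, 30 high, top 8 tapered to 6 dia; brass key 6 thick, 16 high, in +x to 15 mm; white line on disc along +x. Knob x along this x (10 deg play; 2 mm sideways): drops, centre to z 22.5 mm. Else its underside stops on the key, z 16 mm.
- knob_black_center (a point): BLACK pointer knob, NOT wanted, loose on the bench mat; same shape and size as the red one (68 x 44 x 45 mm high). This point is its centre, half-way up; x towards the end with the white pointer line, z up.
- knob_cream_center (a point): CREAM pointer knob, NOT wanted, loose on the bench mat; same shape and size as the red one (68 x 44 x 45 mm high). This point is its centre, half-way up; x towards the end with the black pointer line, z up.
There are look-alikes about, which are no part of the job. Of the things shaped like the part that bears knob_red_center, the red one is meant.

How it is judged:
By the outcome, as a careful person would: the job done as asked, in the order asked, and still so for the second after the job is handed in, with the robot touching nothing.
It also fails if it takes over 35 s, if anything falls off the work surface, if the arm or the gripper's body presses on something with over 40 N, if the wrist force passes 120 N, or if a joint passes its speed limit or range.

## Robot

A 6-joint arm with a two-finger parallel gripper is mounted at the origin on the work surface. World frame = base frame: x ahead of the robot, y to its left, z up, the work surface at z = 0. Lengths are in m, angles in rad, forces in N, time in s.
With the tool pointing down it reaches from about 0.275 to 0.75 m from the base axis. Payload 10.2 kg.
Tool frame: the origin (TCP) lies midway between the tips of the shut fingers; the grasp point (between the pads) lies 19 mm behind it (env.hold_point_z is the distance from the TCP to the grasp point, in m); z points along the fingers, y is the line along which they close (so a half turn about z gives the same grasp; the last joint's range is limited). The gripper opens to 85 mm and grips with 20 to 120 N. Pads are 22 mm wide; open, the fingers measure 114 mm over their backs; the gripper's body (76 mm by 85 mm) begins 54 mm behind the grasp point. The pads swing forward as they close: fully open they stand 13 mm farther back than shut.
Start: joints at [1.11, 0.313, 1.498, -0, 1.331, -0.223], TCP at [0.124, 0.51, 0.211] pointing down, gripper open.
Joint ranges: [-2.94, 2.94], [-0.97, 2.17], [0.19, 2.56], [-1.23, 4.37], [0.02, 3.11], [-2.88, 2.88]. Speed limits (rad/s): [2.39, 2.39, 3.01, 3.14, 3.14, 3.14].

## Interface

Orientations are given as a unit quaternion [x, y, z, w].
In Python, from bench import env, kinematics, monitor, eyes, job gives the robot as it stands. The module is installed in compiled form; this text tells all that it offers. Calls block until the motion is done:
- env.reach(position, orientation): joint-space move of the TCP to a pose.
- env.movel(position, velocity=0.15, frame=None, guard=None): straight line of the TCP; frame=None keeps the orientation; velocity is the mean speed in m/s. With guard (N) it stops when the force on the tool has changed by that much, and returns True; else False.
- env.set_joints(angles): joint-space move.
- env.release() and env.close_gripper(effort=None): open the fingers fully, or close them until they stop; effort is the grip in N (None keeps the last).
- env.hold(seconds).
- kinematics.ik(position, orientation): joint angles nearest the present ones, or None.
- monitor.sense(): the state.
- eyes.grab_frame(name): name is "scene" or "top"; returns a dict with "frame" (420x560x3 uint8, red, green, blue), "mtx" (3x3 intrinsics, pixels), "view" (4x4, takes a point from world to camera coordinates). Camera axes: x right, y down, z forward; pixel columns grow to the right and rows downward; lengths in m; the calibration is good to about 2 mm. A picture is of the moment at which its call begins. There is no depth.
A pose or a line that the arm cannot do raises env.MotionError and nothing moves.
- job.hand_in(): hands the job in; it is judged then, once.
The state is a dict: "clock": time; "joints": joint angles; "qvel": joint speeds; "joint_efforts": joint torques, N m; "position": TCP position; "ee_rot": TCP orientation; "contact_force": force on the tool from outside, world axes, zero at the start; "ft_torque": the same for the moment, N m; "finger_gap": opening from 0.0 (shut) to 1.0 (fully open); "gripper_force": force on a finger pad.
Only numpy, scipy, OpenCV 4.12 (cv2) and the standard library are available. Lean on these libraries where they do the work, as an engineer would, in place of code of your own. Each camera call takes 0.05 s, during which the arm holds its last target. There are 200 camera calls.

## Working session

There is one attempt and no reset: what is moved stays moved. The work goes in short steps, each a Python script; the robot and the scene stay as the last script left them, time stands still between calls to the robot, and variables do not carry over. Pictures are saved under pics/ and viewed, at most 10 in all, crops included, and the job is handed in when it is done.

```bash
mkdir -p pics; python3 - <<'E'
from bench import env, kinematics, monitor, eyes, job
import cv2, numpy as np
for n in ("scene","top"):
    f=eyes.grab_frame(n); cv2.imwrite(f"pics/{n}0.png",f["frame"][:,:,::-1]); np.savez(f"pics/{n}0.npz",**f)
    print(n,f["mtx"].round(1).tolist(),f["view"].round(4).tolist())
s=monitor.sense(); print(s)
E
```

```text
scene [[392.1, 0.0, 284.8], [0.0, 392.1, 210.1], [0.0, 0.0, 1.0]] [[0.3679, 0.9299, -0.0075, -0.0679], [0.7197, -0.2898, -0.631, -0.3441], [-0.5889, 0.2267, -0.7758, 1.4609], [0.0, 0.0, 0.0, 1.0]]
top [[443.7, 0.0, 279.6], [0.0, 443.7, 215.2], [0.0, 0.0, 1.0]] [[0.0097, -0.9995, 0.0291, -0.1595], [-0.9963, -0.0121, -0.0853, 0.5387], [0.0856, -0.0282, -0.9959, 1.0942], [0.0, 0.0, 0.0, 1.0]]
{'clock': 0.1, 'joints': array([ 1.10958134e+00,  3.13392144e-01,  1.49833561e+00, -1.51757809e-05,
        1.33097827e+00, -2.23382465e-01]), 'qvel': array([-0.00071761, -0.00102854, -0.00210352,  0.00102692, -0.00217049,
       -0.00157404]), 'joint_efforts': array([ 2.85727598e-03, -4.12900221e+01, -2.60139674e+01, -2.17887559e-04,
        3.11904871e-03, -1.32242974e-05]), 'position': array([0.12358664, 0.5100016 , 0.21040288]), 'ee_rot': array([ 1.18634377e-01,  9.92937850e-01, -5.26862139e-04, -1.79910724e-04]), 'contact_force': array([0.13431553, 0.05357427, 1.08262137]), 'ft_torque': array([-0.03501044,  0.04840679,  0.03059744]), 'gripper_force': 0.0, 'finger_gap': 1.001468835019393}
```

View pics/scene0.png

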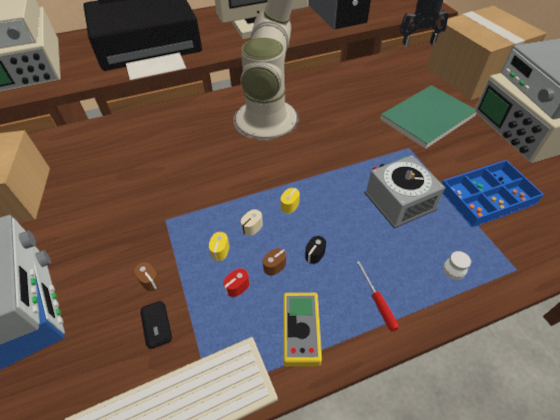

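View pics/top0.png

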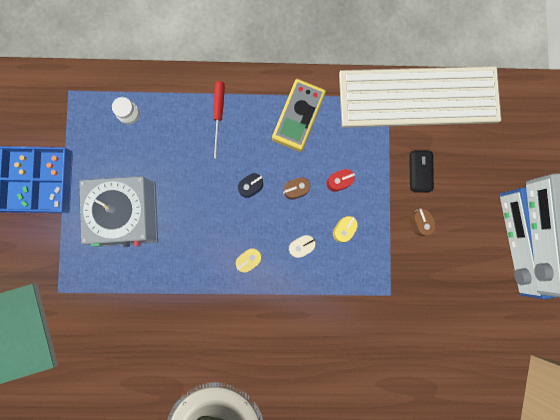

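The scene view shows the red knob at about (237,283) and the transformer spindle at about (411,176). In the top view they are at (341,180) and (110,208). Brown, yellow, cream and black knobs lie nearby. Next I measure with masks and enlarged crops.

```bash
cat > h.py <<'E'
import numpy as np, cv2
def ray(f,u,v):
    V=f["view"]; R=V[:3,:3]; c=-R.T@V[:3,3]
    d=R.T@np.linalg.solve(f["mtx"],[u,v,1.]); return c,d
def onz(f,u,v,z):
    c,d=ray(f,u,v); return c+d*(z-c[2])/d[2]
def proj(f,P):
    p=f["mtx"]@(f["view"]@np.append(P,1))[:3]; return p[:2]/p[2]
def tri(rs):
    A=np.zeros((3,3)); b=np.zeros(3)
    for c,d in rs:
        d=d/np.linalg.norm(d); M=np.eye(3)-np.outer(d,d); A+=M; b+=M@c
    X=np.linalg.solve(A,b); return X,[np.linalg.norm((np.eye(3)-np.outer(d,d)/(d@d))@(X-c)) for c,d in rs]
E
python3 - <<'E'
from h import *
T=dict(np.load("pics/top0.npz"));S=dict(np.load("pics/scene0.npz"))
def crop(f,u,v,r,k): 
    return cv2.resize(f["frame"][v-r:v+r,u-r:u+r],None,fx=k,fy=k,interpolation=cv2.INTER_CUBIC)
a=crop(T,341,180,22,9)[:396,:396];b=crop(T,110,208,44,4.5)[:396,:396];c=crop(S,237,283,22,9)[:396,:396];d=crop(S,408,180,33,6)[:396,:396]
m=np.vstack([np.hstack([cv2.resize(x,(300,300)) for x in p]) for p in ((a,b),(c,d))])
cv2.imwrite("pics/crops.png",m[:,:,::-1])
for n,f,(u,v) in (("top",T,(341,180)),("scene",S,(237,283))):
    I=f["frame"].astype(int); m=(I[:,:,0]>100)&(I[:,:,0]>2.2*I[:,:,1])&(I[:,:,0]>2*I[:,:,2])
    m[:v-22]=0;m[v+22:]=0;m[:,:u-22]=0;m[:,u+22:]=0
    pts=np.argwhere(m)[:,::-1]; hull=cv2.convexHull(pts.astype(np.int32))
    mm=cv2.fillConvexPoly(np.zeros(m.shape,np.uint8),hull,1); p=np.argwhere(mm)[:,::-1]
    print(n,len(pts),"hull centroid",p.mean(0),"rect",cv2.minAreaRect(hull))
    print(onz(f,*p.mean(0),0.0225))
E
```

```text
top 350 hull centroid [340.04816514 179.84862385] rect ((339.62066650390625, 180.05172729492188), (17.641056060791016, 27.85430145263672), 68.19859313964844)
[ 0.63325817 -0.3073972   0.0225    ]
scene 415 hull centroid [236.5        281.90540541] rect ((237.00001525878906, 282.0000305175781), (23.25510597229004, 25.93838882446289), 63.43495178222656)
[ 0.62881779 -0.3084696   0.0225    ]
```

View pics/crops.png

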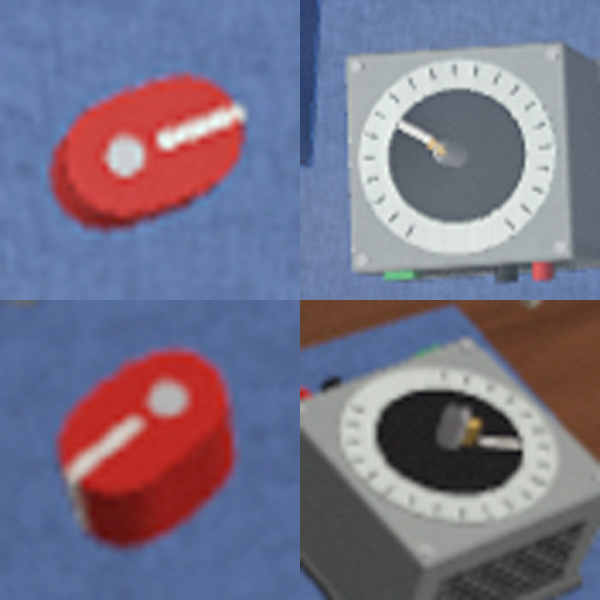

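Crops: the red knob's pointer end is at top-view pixel ~(354,174), with a grey dot at ~(337,181). The black disc is centred at ~(112,209), and its white line runs to ~(95,200). Now I turn these into numbers.

```bash
cat >> h.py <<'E'
def blob(mask,u,v,r):
    m=np.zeros(mask.shape,np.uint8); m[v-r:v+r,u-r:u+r]=mask[v-r:v+r,u-r:u+r]
    n,l,st,c=cv2.connectedComponentsWithStats(m,connectivity=8)
    k=1+np.argmax(st[1:,4]); return (l==k).astype(np.uint8)
def hullmask(m):
    h=cv2.convexHull(np.argwhere(m)[:,::-1].astype(np.int32)); mm=cv2.fillConvexPoly(np.zeros(m.shape,np.uint8),h,1)
    return mm,h[:,0,:].astype(float)
def redcen(f,u,v,r=22,sat=None):
    I=f["frame"].astype(int); R,G,B=I[...,0],I[...,1],I[...,2]
    red=(R>80)&(R>1.8*G)&(R>1.6*B); white=(R>B-5)&(R>150)
    k=blob((red|white).astype(np.uint8),u,v,r); mm,h=hullmask(k)
    p=np.argwhere(mm)[:,::-1]; return p.mean(0),mm,h
E
python3 - <<'E'
from h import *
T=dict(np.load("pics/top0.npz"));S=dict(np.load("pics/scene0.npz"))
ct,mt,ht=redcen(T,341,180); cs,ms,hs=redcen(S,237,283)
print("red px",ct,mt.sum(),cs,ms.sum()); print("tri",tri([ray(T,*ct),ray(S,*cs)]))
for n,f,c,m in(("T",T,ct,mt),("S",S,cs,ms)): print(n,onz(f,*c,.0225))
# pointer yaw: white line pixels, on plane z=.045
def line(f,u,v,mask,z):
    I=f["frame"].astype(int); w=(mask>0)&(I[...,1]>130)
    n,l,st,c=cv2.connectedComponentsWithStats(w.astype(np.uint8))
    out=[]
    for k in range(1,n):
        if st[k,4]<3: continue
        P=np.array([onz(f,a,b,z)[:2] for b,a in np.argwhere(l==k)]); out.append((st[k,4],P.mean(0).round(4),(P.max(0)-P.min(0)).round(3),P))
    return out
for n,f,m in(("T",T,mt),("S",S,ms)):
    for o in line(f,0,0,m,.045): print(n,o[:3], cv2.fitLine(o[3].astype(np.float32),cv2.DIST_L2,0,.01,.01).ravel().round(3))
# disc
for n,f,u,v,r in(("T",T,112,209,27),("S",S,408,178,28)):
    I=f["frame"].astype(int); 
    d=(I.max(2)<(100 if n=="T" else 60)).astype(np.uint8)
    k=blob(d,u,v,r); mm,h=hullmask(k); c=np.argwhere(mm)[:,::-1].mean(0)
    print(n,"disc px",c,mm.sum())
    cn=cv2.findContours(mm,cv2.RETR_EXTERNAL,cv2.CHAIN_APPROX_NONE)[0][0][:,0,:]
    for z in(.105,.112,.118):
        P=np.array([onz(f,a,b,z)[:2] for a,b in cn]); X=np.c_[2*P,np.ones(len(P))]; s=np.linalg.lstsq(X,(P**2).sum(1),rcond=None)[0]
        r_=np.sqrt(s[2]+s[0]**2+s[1]**2); print(z,s[:2].round(4),r_.round(4),np.abs(np.hypot(*(P-s[:2]).T)-r_).max().round(4))
    if n=="T":rT=ray(f,*c)
    else: print(tri([rT,ray(f,*c)]))
    w=(mm>0)&(I.min(2)>(140 if n=="T" else 120)); q=np.argwhere(w)[:,::-1]; P=np.array([onz(f,a,b,.112)[:2] for a,b in q]); print(n,len(q),q.mean(0),P.mean(0),cv2.fitLine(P.astype(np.float32),2,0,.01,.01).ravel())
E
```

```text
red px [340.18669528 179.62660944] 466 [236.28985507 281.86231884] 552
tri (array([ 0.6324243 , -0.30805523,  0.02858506]), [np.float64(0.0013585465146103157), np.float64(0.0013585465146103883)])
T [ 0.63383709 -0.3077541   0.0225    ]
S [ 0.62849913 -0.30893273  0.0225    ]
T (np.int32(39), array([ 0.639 , -0.3233]), array([0.016, 0.03 ])) [ 0.365 -0.931  0.639 -0.323]
T (np.int32(26), array([ 0.6277, -0.296 ]), array([0.013, 0.01 ])) [ 0.999 -0.038  0.628 -0.296]
S (np.int32(21), array([ 0.6251, -0.2983]), array([0.013, 0.011])) [ 0.998 -0.07   0.625 -0.298]
S (np.int32(33), array([ 0.6365, -0.3262]), array([0.016, 0.03 ])) [ 0.394 -0.919  0.636 -0.326]
T disc px [ 96.   203.25] 8
0.105 [0.5561 0.275 ] 0.0032 0.0025
0.112 [0.5553 0.2724] 0.0032 0.0025
0.118 [0.5547 0.2701] 0.0032 0.0025<stdin>:29: RuntimeWarning: Mean of empty slice.
  ret = um.true_divide(
  ret = ret.dtype.type(ret / rcount)
Traceback (most recent call last):
cv2.error: OpenCV(4.12.0) /io/opencv/modules/imgproc/src/linefit.cpp:618: error: (-215:Assertion failed) npoints2 >= 0 || npoints3 >= 0 in function 'fitLine'
```

```bash
python3 - <<'E'
from h import *
T=dict(np.load("pics/top0.npz"));S=dict(np.load("pics/scene0.npz"))
print(T["frame"][209,80:145:3].max(1),S["frame"][178,375:445:3].max(1))
rs=[]
for n,f,u,v,r,th in(("T",T,112,209,24,135),("S",S,408,178,28,100)):
    I=f["frame"].astype(int)
    d=(I.max(2)<th).astype(np.uint8)
    k=blob(d,u,v,r); mm,h=hullmask(k); c=np.argwhere(mm)[:,::-1].mean(0); rs.append(ray(f,*c))
    cn=cv2.findContours(mm,cv2.RETR_EXTERNAL,cv2.CHAIN_APPROX_NONE)[0][0][:,0,:]
    print(n,"disc px",c,mm.sum(),cn.min(0),cn.max(0))
    for z in(.108,.112,.116):
        P=np.array([onz(f,a,b,z)[:2] for a,b in cn]); X=np.c_[2*P,np.ones(len(P))]; s=np.linalg.lstsq(X,(P**2).sum(1),rcond=None)[0]
        r_=np.sqrt(s[2]+s[0]**2+s[1]**2); print(z,s[:2].round(4),r_.round(4),np.abs(np.hypot(*(P-s[:2]).T)-r_).max().round(4))
    w=(mm>0)&(I.min(2)>130); q=np.argwhere(w)[:,::-1]; P=np.array([onz(f,a,b,.112)[:2] for a,b in q])
    if len(q)>2: 
        cc=onz(f,*c,.112)[:2]; dd=P.mean(0)-cc; print(n,len(q),q.mean(0),P.mean(0),"yaw from centre",np.arctan2(dd[1],dd[0]),cv2.fitLine(P.astype(np.float32),2,0,.01,.01).ravel())
print(tri(rs))
E
```

```text
[183 217 211 229 118 103 105 110 103 178 141 130 117 115 113 113 115 103
 224 224 223 179] [ 73 129 155 191 174 208  37  37  37  38  65  97  94 115 187 169 136 207
 191 154 144 105 104 105]
T disc px [111.64054927 209.20113086] 1238 [ 92 190] [131 228]
0.108 [0.5427 0.2375] 0.0448 0.0015
0.112 [0.5423 0.2361] 0.0446 0.0015
0.116 [0.5419 0.2347] 0.0444 0.0015
T 85 [105.61176471 206.2       ] [0.54891826 0.25013681] yaw from centre 1.1196626803286265 [0.48691416 0.8734498  0.54891825 0.25013682]
S disc px [407.44957265 177.84102564] 585 [392 167] [423 189]
0.108 [0.539  0.2349] 0.0439 0.0026
0.112 [0.5419 0.2319] 0.0437 0.0026
0.116 [0.5449 0.2289] 0.0435 0.0026
S 18 [417.77777778 178.27777778] [0.55505455 0.25749477] yaw from centre 1.1337251397763666 [ 0.8946089  -0.44684994  0.55505455  0.25749478]
(array([0.5415324 , 0.23512336, 0.10975721]), [np.float64(0.0018251198842405422), np.float64(0.0018251198842403186)])
```

Both views put the disc centre at ≈(0.542, 0.2345), with its top at ≈0.112 and the key yaw at ≈1.1 rad. The red knob is at ≈(0.6315, -0.308) with yaw ≈2.75. The radius, height and reach all agree with the given sizes, so I'll pick it up.

```bash
cat >> h.py <<'E'
def q(yaw): return [np.cos(yaw/2),np.sin(yaw/2),0.,0.]
E
python3 - <<'E'
from h import *
from bench import env, kinematics, monitor, eyes
p=[0.6315,-0.308]; yaw=2.752
print(kinematics.ik([*p,.2],q(yaw)), kinematics.ik([.542,.2345,.2],q(.6)))
env.reach([*p,.2],q(yaw)); s=monitor.sense(); print(s["clock"],s["joints"].round(2))
env.movel([*p,.07],.2); print(env.movel([*p,.014],.08,guard=8))
env.close_gripper(50); s=monitor.sense(); print(s["clock"],s["position"],s["finger_gap"],s["gripper_force"])
env.movel([*p,.12],.15); s=monitor.sense(); print(s["clock"],s["finger_gap"],s["gripper_force"],s["contact_force"])
for n in ("scene","top"):
    f=eyes.grab_frame(n); np.savez(f"pics/{n}1.npz",**f); cv2.imwrite(f"pics/{n}1.png",f["frame"][:,:,::-1])
a=cv2.imread("pics/scene1.png")[180:330,150:350]; b=cv2.imread("pics/top1.png")[100:250,250:450]
cv2.imwrite("pics/held1.png",cv2.resize(np.hstack([a,b]),(800,300),interpolation=cv2.INTER_CUBIC))
E
```

```text
[-6.20073401e-01  7.41848518e-01  8.54558222e-01 -4.44089210e-16
  1.54518591e+00 -1.80127707e+00] [ 2.10108783e-01  4.66247523e-01  1.30575060e+00 -4.44089210e-16
  1.36959453e+00  1.18090511e+00]
3.4583 [-0.62  0.74  0.85  0.    1.55 -1.8 ]
False
5.5333 [ 0.63226975 -0.30812789  0.0158606 ] 0.6283574321650568 53.47248441365082
6.3917 0.6281111625940209 55.091045941226184 [-0.29280307 -0.18211624 -2.37627515]
```

View pics/held1.png

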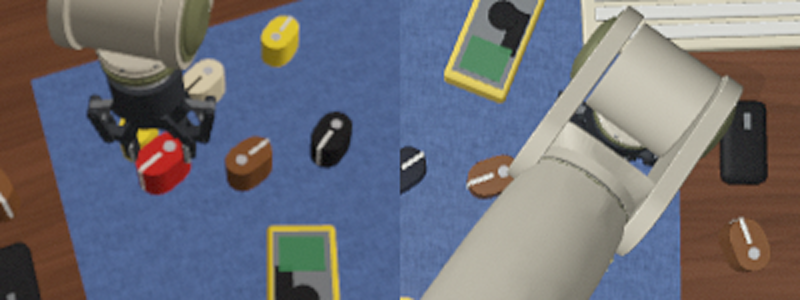

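The scene crop shows the red knob held, but diagonally. I swapped the atan2 arguments: its true pointer yaw is ≈ -1.18 rad. I'll set it back down, look again and regrasp it square.

```bash
python3 - <<'E'
from h import *
from bench import env, kinematics, monitor, eyes
p=[0.6315,-0.308]
print(env.movel([*p,.03],.15),env.movel([*p,.0135],.04,guard=6)); s=monitor.sense(); print(s["position"],s["contact_force"])
env.release(); env.movel([*p,.2],.25)
env.reach([.56,-.2,.25],q(-1.178)); print(monitor.sense()["clock"])
F={}
for n in ("scene","top"):
    f=eyes.grab_frame(n); np.savez(f"pics/{n}2.npz",**f); cv2.imwrite(f"pics/{n}2.png",f["frame"][:,:,::-1])
a=cv2.imread("pics/scene2.png")[180:330,150:350]; b=cv2.imread("pics/top2.png")[100:250,250:450]
cv2.imwrite("pics/dn2.png",cv2.resize(np.hstack([a,b]),(800,300),interpolation=cv2.INTER_CUBIC))
E
```

```text
False True
[ 0.63232259 -0.30841708  0.01612057] [ 1.21915931 -0.30193475  4.43105091]
12.2917
```

View pics/dn2.png

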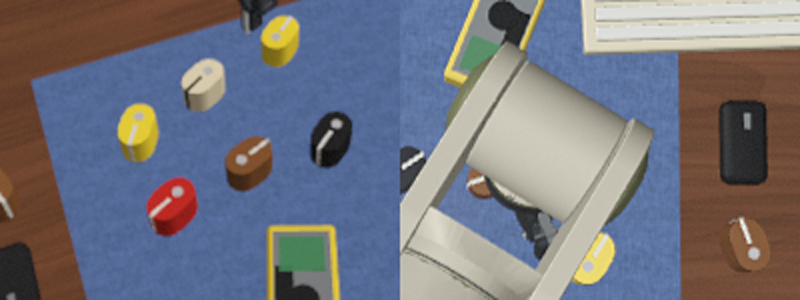

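The scene crop shows the red knob standing upright and clear of the arm at scene pixel ≈(236,283). The top view is blocked by the arm, so I re-measure it from the scene view.

```bash
python3 - <<'E'
from h import *
for k in "02":
    S=dict(np.load(f"pics/scene{k}.npz")); c,m,h=redcen(S,236,283); print(c,m.sum(),onz(S,*c,.0225))
    I=S["frame"].astype(int); w=((m>0)&(I[...,1]>130)).astype(np.uint8); n,l,st,cc=cv2.connectedComponentsWithStats(w)
    C=[onz(S,*cc[j],.045)[:2] for j in range(1,n) if st[j,4]>8]; C.sort(key=lambda a:-a[1]); d=C[1]-C[0]; print(C,np.arctan2(d[1],d[0]))
    P=np.array([onz(S,b,a,.045)[:2] for a,b in np.argwhere(l==1+np.argmax(st[1:,4]))],np.float32);L=cv2.fitLine(P,2,0,.01,.01).ravel();print(np.arctan2(L[1],L[0]))
E
```

```text
[236.28985507 281.86231884] 552 [ 0.62849913 -0.30893273  0.0225    ]
[array([ 0.62510488, -0.29831227]), array([ 0.63648847, -0.32619409])] -1.183172415973278
-1.1663007
[235.69120287 282.5978456 ] 557 [ 0.62995219 -0.31097716  0.0225    ]
[array([ 0.62521466, -0.30060868]), array([ 0.63900656, -0.3280806 ])] -1.1055208124274019
-1.1033554
```

```bash
python3 - <<'E'
from h import *
from bench import env, kinematics, monitor, eyes
p=[0.6328,-0.3103]; y=-1.105; c=[.542,.2345]
env.reach([*p,.09],q(y)); print(env.movel([*p,.014],.1,guard=8))
env.close_gripper(50); s=monitor.sense(); print(s["clock"],s["position"],s["ee_rot"],s["finger_gap"],s["gripper_force"])
env.movel([*p,.2],.25); env.reach([*c,.2],q(.6)); s=monitor.sense(); print(s["clock"],s["joints"].round(2),s["position"],s["contact_force"])
for n in ("scene","top"):
    f=eyes.grab_frame(n); np.savez(f"pics/{n}3.npz",**f); cv2.imwrite(f"pics/{n}3.png",f["frame"][:,:,::-1])
a=cv2.imread("pics/scene3.png")[90:240,310:510]; b=cv2.imread("pics/top3.png")[130:280,20:220]
cv2.imwrite("pics/hv3.png",cv2.resize(np.hstack([a,b]),(800,300),interpolation=cv2.INTER_CUBIC))
E
```

```text
False
14.6083 [ 0.63311547 -0.31057622  0.01468534] [ 8.51206966e-01 -5.24829765e-01  6.42158997e-04  8.27022115e-05] 0.4963214605773317 52.15250551700592
17.4917 [ 0.21  0.47  1.31 -0.    1.37  1.18] [0.54249246 0.23373882 0.19990372] [ 0.61523261  0.0487484  -0.99782819]
```

View pics/hv3.png

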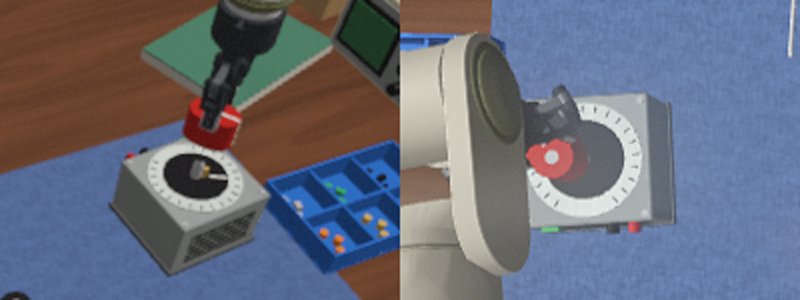

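The scene crop shows the red knob held square above the spindle, with scene pixel ≈(415,153) at its centre. The top crop shows the grey dot of its cap at ≈(95.5,208.5). Next I check the centring of the held knob against the disc in each camera.

```bash
python3 - <<'E'
from h import *
T=dict(np.load("pics/top3.npz"));S=dict(np.load("pics/scene3.npz")); y=.6; ux=np.array([np.cos(y),np.sin(y)])
I=T["frame"].astype(int); w=np.zeros(I.shape[:2],np.uint8); w[202:216,88:103]=(I[202:216,88:103].min(2)>110); n,l,st,cc=cv2.connectedComponentsWithStats(w)
for j in range(1,n):
    if st[j,4]>6:
        d=onz(T,*cc[j],.230)[:2]; print(st[j,4],cc[j],"dot",d,"centre",d+.0125*ux)
I=S["frame"].astype(int); R,G,B=I[...,0],I[...,1],I[...,2]
red=((R>80)&(R>1.8*G)&(R>1.6*B)).astype(np.uint8); k=blob(red,415,153,22); mm,h=hullmask(k); c=np.argwhere(mm)[:,::-1].mean(0)
print(c,mm.sum(),onz(S,*c,.2075),h.min(0),h.max(0))
# predicted outline of knob at nominal centre (scene) for extent comparison
for ctr in ([.542,.2345],):
    t=np.linspace(0,2*np.pi,60); o=[]
    for z in(.185,.230):
        for a in t:
            e=np.array([np.sign(np.cos(a))*.012+.022*np.cos(a),.022*np.sin(a)]); X=np.array(ctr)+e[0]*ux+e[1]*np.array([-ux[1],ux[0]]); o.append(proj(S,[*X,z]))
    o=np.array(o); print("pred",o.min(0),o.max(0),cv2.contourArea(cv2.convexHull(o.astype(np.float32))))
E
```

```text
52 [ 95.40384615 207.96153846] dot [0.53305442 0.22784814] centre [0.54337111 0.23490617]
[414.11881188 152.53861386] 505 [0.54070312 0.22715522 0.2075    ] [402. 139.] [428. 164.]
pred [402.10244165 138.37177938] [432.16945947 165.91855982] 610.8418222910259
```

```bash
python3 - <<'E'
from h import *
from bench import env, kinematics, monitor, eyes
c=[.542,.2345]
def st(): 
    s=monitor.sense(); print(round(s["clock"],2),s["position"].round(4),s["contact_force"].round(1),s["ft_torque"].round(2))
env.movel([*c,.165],.15); st()
print(env.movel([*c,.132],.03,guard=6)); st()
E
```

```text
17.98 [0.5421 0.2343 0.1652] [ 0.6 -0.7 -0.5] [0.01 0.   0.03]
True
18.77 [0.5419 0.2345 0.1404] [-0.9  0.6  4.9] [0.02 0.16 0.01]
```

It is resting on the key at TCP z 0.1404, as expected, with almost no side force. Now I turn it counter-clockwise and press down gently.

```bash
python3 - <<'E'
from h import *
from bench import env, kinematics, monitor, eyes
c=[.542,.2345]
def st(): 
    s=monitor.sense(); print(round(s["clock"],2),s["position"].round(4),s["contact_force"].round(1),s["ft_torque"].round(2),s["finger_gap"].round(3)); return s["position"][2]
for y in (1.04,1.11,1.18):
    env.reach([*c,.1400],q(y)); st()
    b=env.movel([*c,.1325],.03,guard=8); print(y,b); z=st()
    if z<.137: break
E
```

```text
Traceback (most recent call last):
AttributeError: 'float' object has no attribute 'round'
```

```bash
python3 - <<'E'
from h import *
from bench import env, kinematics, monitor, eyes
c=[.542,.2345]
def st(): 
    s=monitor.sense(); print(round(s["clock"],2),s["position"].round(4),s["ee_rot"][:2].round(3),s["contact_force"].round(1),s["ft_torque"].round(2),round(s["finger_gap"],3)); return s["position"][2]
st()
for y in (1.04,1.11,1.18):
    if y>1.04: env.reach([*c,.1400],q(y))
    b=env.movel([*c,.1325],.03,guard=8); print(y,b); z=st()
    if z<.137: break
E
```

```text
19.27 [0.5419 0.2345 0.1397] [0.869 0.496] [ 0.   0.2 -1.7] [0.04 0.08 0.01] 0.495
1.04 False
19.67 [0.5418 0.2344 0.1321] [0.868 0.497] [-0.7  0.1 -2.1] [0.07 0.18 0.01] 0.494
```

It slipped over the key at yaw 1.04 and there is no contact yet. Fully home is at TCP ≈0.1245, so I continue down.

```bash
python3 - <<'E'
from h import *
from bench import env, kinematics, monitor, eyes
c=[.542,.2345]
def st(): 
    s=monitor.sense(); print(round(s["clock"],2),s["position"].round(4),s["ee_rot"][:2].round(3),s["contact_force"].round(1),s["ft_torque"].round(2),round(s["finger_gap"],3)); return s["position"][2]
print(env.movel([*c,.120],.03,guard=8)); z=st()
if z<.127:
    env.release(); env.hold(.2); st(); env.movel([*c,.21],.15); 
    env.reach([.45,.03,.25],q(1.04)); st()
    for n in ("scene","top"):
        f=eyes.grab_frame(n); np.savez(f"pics/{n}4.npz",**f); cv2.imwrite(f"pics/{n}4.png",f["frame"][:,:,::-1])
    a=cv2.imread("pics/scene4.png")[110:260,310:510]; b=cv2.imread("pics/top4.png")[130:280,20:220]
    cv2.imwrite("pics/end4.png",cv2.resize(np.hstack([a,b]),(800,300),interpolation=cv2.INTER_CUBIC))
E
```

```text
True
20.02 [0.5421 0.2349 0.1246] [0.868 0.497] [-0.7  0.1  5.3] [-0.02  0.27  0.04] 0.5
20.72 [0.5415 0.2349 0.124 ] [0.868 0.497] [ 0.2 -0.2  0.2] [0.   0.01 0.02] 0.998
22.35 [0.4504 0.0305 0.2497] [0.868 0.497] [-0.3  0.6 -0.9] [ 0.04  0.01 -0.02] 0.999
```

View pics/end4.png

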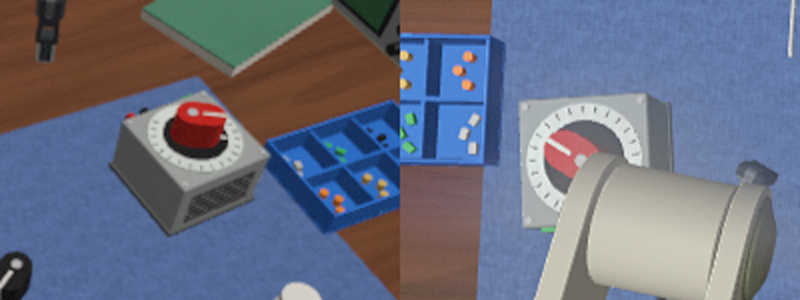

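The knob sits flat on the black disc (scene ≈(410,173)), with its pointer over the white line (top ≈(96,205)). The robot is clear of it, and the contact height of 0.1246 matches fully home.

```bash
python3 -c "
from bench import job; print(job.hand_in())"
```

```text
the job is handed in; nothing more can be done
None
```

The red knob is fully home on the keyed spindle with its pointer over the key, it has been released, and the job was handed in at about 22.5 s; the first grasp was diagonal, so I set the knob down and regrasped it, and I did not touch the black or cream knob.

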